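# Dispense one specimen puck and nudge it onto the green mark

### The job

Press the red plunger of the puck dispenser all the way down once and let it come back up, so that a single specimen puck comes out onto the desk. Then nudge that puck aside with the fingertips, sliding it flat along the desk without gripping, lifting or tipping it, until it lies wholly on the green round mark. Leave the other pucks in the dispenser and everything else on the desk where it is.

Things in the scene. Friction and masses are not known exactly. Their poses are not given: they have to be found in the camera images.
- dispenser: White puck dispenser fixed to the desk, 133 mm long, 60 mm wide. Origin on the desk below the magazine's centre line; x level, the way pucks are ejected (roughly away from the robot), y to the left of that, z up. The base, 22 mm high, runs from x = -21 to -112 mm behind the magazine and carries the plunger tower (54 x 52 mm, 68 mm high, centred at x = -48 mm).
- magazine (a point): The dispenser's origin again, at the foot of its magazine: a square upright tube with clear side walls, outside 42 x 42 mm, 48 mm high, holding three pucks in a stack straight on the desk. In front of it (x over 21 mm) the desk is free.
- outlet (a point): Point on the desk 80 mm in front of the magazine's centre line, about where the centre of a puck lies after a full press (a few mm either way).
- plunger_top (a point): Centre of the flat top of the red plunger cap, round, 36 mm in diameter, 12 mm thick, on the tower; 110 mm above the desk when up; moves with the cap. It stands 48 mm behind the magazine's centre line (x = -48 mm in the dispenser's axes).
- plunger (a joint): Plunger travel in m: 0 up, 0.026 at the bottom stop, pressed straight down. Spring: about 2.6 N to start, 6 N at the bottom; it comes up by itself. It drives a pusher (3.25 mm per mm) that shoves the lowest puck out at the front onto the desk; when it is up again the stack drops by one puck. Each further press ejects another.
- puck0: The lowest puck at the start, the one that comes out: a white resin specimen puck, a flat disc 32 mm in diameter and 12 mm thick, about 11 to 20 g, with a blue spot on top. Origin at the centre of its underside, z up. It slides on the desk when pushed.
- puck1: The second puck from below, same shape; origin at the centre of its underside. It stays in the magazine.
- puck2: The top puck, same shape; stays in the magazine.
- green_mark: Flat green round sticker on the desk, 80 mm in diameter, no step to slide over; origin at its centre. It lies to the left or the right of the dispenser.
- orange_mark: The same sticker in orange, on the other side; not used.
- jar_a: Bystander: closed amber specimen jar, 66 mm in diameter, 93 mm high; origin under its centre.
- jar_b: Bystander: another such jar.
- dish: Bystander: small glass dish, 64 mm in diameter, 15 mm high, beyond the outlet; origin under its centre.
- dropper: Bystander: small amber bottle with black cap, 28 mm in diameter, 55 mm high; origin under its centre.
- slide_box: Bystander: blue box, 85 x 35 x 30 mm; origin under its centre.
- pencil: Bystander: green pencil lying on the desk, 185 mm long, 7 mm thick, along its x axis; origin under its middle.
- eraser: Bystander: dark eraser, 45 x 20 x 12 mm; origin under its centre.

How it is judged:
On the way, in this order (a step that is already met when the one before it is completed fails the run):
1. the plunger is pressed all the way down (over 22 of 26 mm) (value of joint plunger above 0.022 m), for 0.02 s.
2. the plunger is up again with one puck out in front of the dispenser and the rest in the magazine (value of joint plunger below 0.004 m and horizontal distance between puck0 and magazine above 0.045 m and horizontal distance between each of puck1, puck2 and magazine below 0.006 m), for 0.1 s.
At the end, for the whole second after the job is handed in: The ejected puck lies flat and still on the desk within 26 mm of the green mark's centre (wholly on it, 2 mm to spare), the plunger is up (within 4 mm), and the other two pucks are in the magazine (within 6 mm of its centre line), dropped down by one (horizontal distance between puck0 and green_mark below 0.026 m and height (world z) of puck0 below 0.003 m and angle between puck0's own z axis and vertical below 0.1 rad and linear speed of puck0 below 0.01 m/s and value of joint plunger below 0.004 m and horizontal distance between each of puck1, puck2 and magazine below 0.006 m and height (world z) of puck1 below 0.004 m); the robot touches nothing.
It fails at once if the ejected puck is lifted off the desk (over 6 mm) or tipped (over 0.3 rad) (height (world z) of puck0 above 0.006 m or angle between puck0's own z axis and vertical above 0.3 rad).
It fails at once if the ejected puck is gripped or squeezed (fingers on it with over 15 N) (contact force between the fingers and puck0 above 15 N).
It fails at once if another puck leaves the magazine (over 12 mm sideways, or raised): a second press, or meddling (horizontal distance between any of puck1, puck2 and magazine above 0.012 m or height (world z) of puck2 above 0.03 m).
It fails at once if a bystander is moved by over 15 mm or tipped (distance of any of jar_a, jar_b, dish, dropper, slide_box, pencil, eraser from where it was at the start of the episode above 0.015 m or angle between any of jar_a, jar_b, dish, dropper, slide_box, pencil, eraser's own z axis and vertical above 0.3 rad).
It also fails if it takes over 51 s, if anything falls off the work surface, if the arm or the gripper's body presses on something with over 40 N, if the wrist force passes 120 N, or if a joint passes its speed limit or range.

### The arm

A 6-joint arm with a two-finger parallel gripper is mounted at the origin on the work surface. World frame = base frame: x ahead of the robot, y to its left, z up, the work surface at z = 0. Lengths are in m, angles in rad, forces in N, time in s.
With the tool pointing down it reaches from about 0.3 to 0.875 m from the base axis. Payload 6.4 kg.
Tool frame: the origin (TCP) lies midway between the tips of the shut fingers; the grasp point (between the pads) lies 19 mm behind it (ctrl.hold_point_z is the distance from the TCP to the grasp point, in m); z points along the fingers, y is the line along which they close (so a half turn about z gives the same grasp; the last joint's range is limited). The gripper opens to 85 mm and grips with 20 to 120 N. Pads are 22 mm wide; open, the fingers measure 114 mm over their backs; the gripper's body (76 mm by 85 mm) begins 54 mm behind the grasp point. The pads swing forward as they close: fully open they stand 13 mm farther back than shut.
Start: joints at [-1.505, 0.181, 1.607, -0, 1.354, -0.206], TCP at [0.154, -0.554, 0.231] pointing down, gripper open.
Joint ranges: [-2.99, 2.99], [-0.89, 2.07], [0.3, 2.58], [-1.14, 4.28], [0, 2.63], [-3.12, 3.12]. Speed limits (rad/s): [2.57, 2.57, 3.01, 3.14, 3.14, 3.14].

### API

Orientations are given as a unit quaternion [w, x, y, z].
In Python, from bench import ctrl gives the robot as it stands.
- The arm moves only by the tool carry_out, never from a script. Its argument "plan" is text: rows parted by semicolons, each of 6 numbers parted by spaces: the shift along the tool's x, y, z as a fraction of full scale, then the turn, a rotation vector about the tool's x, y, z as a fraction of full scale. A call has exactly 8 rows; each row shifts and turns the commanded pose from where the row before left it, along the tool's axes as they then stand; what a row does not reach is not made up. Full scale, the value 1, is 40 mm for a shift and 0.1 rad for a turn. A row lasts 1/12 s, in which the tool goes at most 41.7 mm and 7.16 degrees, less where a joint would pass 70% of its speed; a pose out of reach is approached as far as the arm can. A call with a number of a shift or a turn outside -1 to 1 is refused whole. A call with a gripper value outside its range is refused whole. "claw" is the gripper's target within -1 to 1 (shut at 1, half-way at 0, fully open at -1), set as the call begins (left out, the last holds). The fingers move at their own pace and stop on an object; the grip force is fixed at half the most. Time passes only in rows, so rows that do not move let the fingers close, or fill a call up. It gives the time, the measured TCP pose, the force, the opening and the grip force at its end, in the units of the state.
- ctrl.get_obs(): the state, without advancing time (a new reading comes with each control period).
- ctrl.camera(name): name is "scene" or "top" or "wrist"; returns a dict with "pixels" (400x640x3 uint8, red, green, blue), "mtx" (3x3 intrinsics, pixels), "R" (3x3) and "t" (3): a world point X has camera coordinates R X + t. Camera axes: x right, y down, z forward; pixel columns grow to the right and rows downward; lengths in m; the calibration is good to about 2 mm. A picture is of the moment at which its call begins. There is no depth.
- ctrl.hand_in(): hands the job in; it is judged then, once.
The state is a dict: "time_s": time; "q": joint angles; "dq": joint speeds; "joint_efforts": joint torques, N m; "eef_pos": TCP position; "eef_rot": TCP orientation; "wrist_force": force on the tool from outside, world axes, zero at the start; "torque": the same for the moment, N m; "opening": opening from 0.0 (shut) to 1.0 (fully open); "grasp_force": force on a finger pad.
Only numpy, scipy, OpenCV 4.12 (cv2) and the standard library are available. Lean on these libraries where they do the work, as an engineer would, in place of code of your own. Each camera call takes 0.05 s, during which the arm holds its last target. There are 200 camera calls.

## Working session

There is one attempt and no reset: what is moved stays moved. The work goes in short steps, Python scripts to look and compute and a tool call to move; the robot and the scene stay as the last step left them, time stands still between calls to the robot, and variables do not carry over. Pictures are saved under pics/ and viewed, at most 10 in all, crops included, and the job is handed in when it is done.

Besides the shell and the picture viewer there is one more tool, called after "Emit:" as name(argument=value, ...) on one line, values as JSON. carry_out: Moves the arm, as the interface text tells. Shift numbers are shares of 40 mm and turn numbers shares of 0.1 rad, none past 1 either way. Its arguments: {"type":"object","properties":{"plan":{"type":"string"},"claw":{"type":"number"}},"required":["plan"]}

```bash
mkdir -p pics; ls
cat > h.py <<'E'
import numpy as np, cv2
from bench import ctrl
def shot(n,f):
    c=ctrl.camera(n); cv2.imwrite('pics/'+f+'.png',c['pixels'][:,:,::-1]); np.savez('pics/'+f+'.npz',**c); return c
def ld(f): return np.load('pics/'+f+'.npz')
def ray(c,uv):
    d=np.linalg.inv(c['mtx'])@np.array([uv[0],uv[1],1.0]); R=c['R']; return -R.T@c['t'], R.T@d
def onz(c,uv,z):
    o,d=ray(c,uv); return o+d*(z-o[2])/d[2]
def proj(c,X):
    p=c['mtx']@(c['R']@np.asarray(X)+c['t']); return p[:2]/p[2]
def tri(c1,u1,c2,u2):
    o1,d1=ray(c1,u1);o2,d2=ray(c2,u2)
    s=np.linalg.lstsq(np.c_[d1,-d2],o2-o1,rcond=None)[0]
    a=o1+s[0]*d1;b=o2+s[1]*d2; return (a+b)/2,np.linalg.norm(a-b)
def blobs(c,lo,hi,amin=40):
    h=cv2.cvtColor(c['pixels'],cv2.COLOR_RGB2HSV); m=cv2.inRange(h,np.array(lo),np.array(hi))
    n,l,s,ce=cv2.connectedComponentsWithStats(m)
    return [(ce[i].round(1),s[i].tolist()) for i in range(1,n) if s[i][4]>=amin]
E
python3 - <<'E'
from h import *
o=ctrl.get_obs(); print({k:np.round(v,3) for k,v in o.items()})
for n in('scene','top','wrist'):
    c=shot(n,n+'0')
    print(n,'cam at',(-c['R'].T@c['t']).round(3))
    for nm,lo,hi in(('red',(0,150,90),(6,255,255)),('red2',(172,150,90),(180,255,255)),('green',(40,80,50),(85,255,255)),('orange',(8,150,120),(22,255,255))):
        print(nm,[(b[0],b[1],onz(c,b[0],0.11 if 'red' in nm else 0).round(3)) for b in blobs(c,lo,hi)])
E
```

```text
pics
{'time_s': np.float64(0.0), 'q': array([-1.505,  0.182,  1.608,  0.   ,  1.354, -0.206]), 'dq': array([ 0.001,  0.   , -0.   , -0.001, -0.   , -0.001]), 'joint_efforts': array([ 2.0000e-03, -4.4487e+01, -3.5133e+01, -0.0000e+00,  9.0000e-03,
       -0.0000e+00]), 'eef_pos': array([ 0.154, -0.553,  0.23 ]), 'eef_rot': array([-0.001,  0.991,  0.135,  0.   ]), 'wrist_force': array([ 0.036, -0.161,  0.736]), 'torque': array([-0.017,  0.028,  0.045]), 'grasp_force': np.float64(0.0), 'opening': np.float64(0.996)}
scene cam at [1.059 0.285 0.774]
red [(array([342.8, 160.2]), [336, 154, 15, 14, 154], array([ 0.488, -0.008,  0.11 ]))]
red2 []
green [(array([181.3, 186.8]), [165, 163, 35, 48, 132], array([ 0.702, -0.354,  0.   ])), (array([238.6, 222.3]), [223, 210, 32, 26, 643], array([ 0.706, -0.16 ,  0.   ])), (array([402.6, 249.6]), [385, 235, 36, 31, 848], array([0.56 , 0.199, 0.   ])), (array([331.8, 274.9]), [315, 261, 34, 32, 750], array([0.702, 0.098, 0.   ])), (array([234.1, 348.2]), [229, 343, 11, 12, 95], array([0.937, 0.023, 0.   ]))]
orange [(array([249.7, 163.4]), [235, 152, 30, 23, 538], array([ 0.542, -0.26 ,  0.   ])), (array([189.6, 382.4]), [171, 367, 37, 31, 40], array([ 1.027, -0.005,  0.   ]))]
top cam at [ 0.509 -0.025  1.091]
red [(array([309.6, 237.3]), [303, 231, 14, 14, 157], array([ 0.486, -0.01 ,  0.11 ]))]
red2 []
green [(array([288. ,  57.4]), [285, 54, 7, 8, 45], array([0.983, 0.055, 0.   ])), (array([258.3, 133.3]), [246, 121, 26, 26, 512], array([0.767, 0.135, 0.   ])), (array([349.1, 133.1]), [337, 121, 25, 25, 512], array([ 0.768, -0.115,  0.   ])), (array([436.1, 158.4]), [427, 130, 19, 59, 130], array([ 0.699, -0.352,  0.   ])), (array([233.3, 208.2]), [219, 194, 29, 29, 674], array([0.561, 0.199, 0.   ]))]
orange [(array([315.3, 233.7]), [0, 43, 633, 357, 166712], array([ 0.493, -0.023,  0.   ]))]
wrist cam at [ 0.231 -0.532  0.373]
red []
red2 []
green []
orange []
```

Run:
```python
from h import *
c=ld('top0')
im=c['pixels'][80:320,150:470,::-1]; cv2.imwrite('pics/top0c.png',cv2.resize(im,None,fx=2.5,fy=2.5,interpolation=cv2.INTER_CUBIC))
c=ld('scene0')
im=c['pixels'][110:350,150:470,::-1]; cv2.imwrite('pics/scene0c.png',cv2.resize(im,None,fx=2.5,fy=2.5,interpolation=cv2.INTER_CUBIC))
```

```text
(no output)
```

View pics/top0c.png

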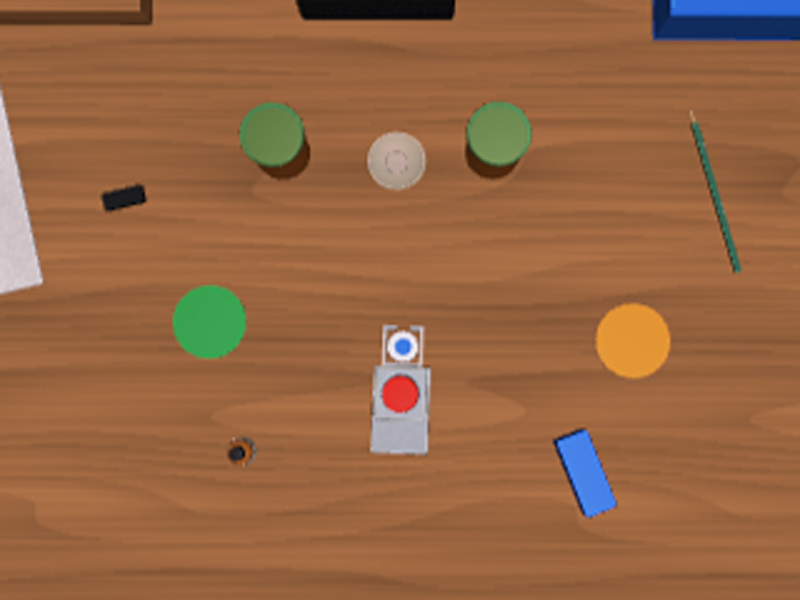

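View pics/scene0c.png

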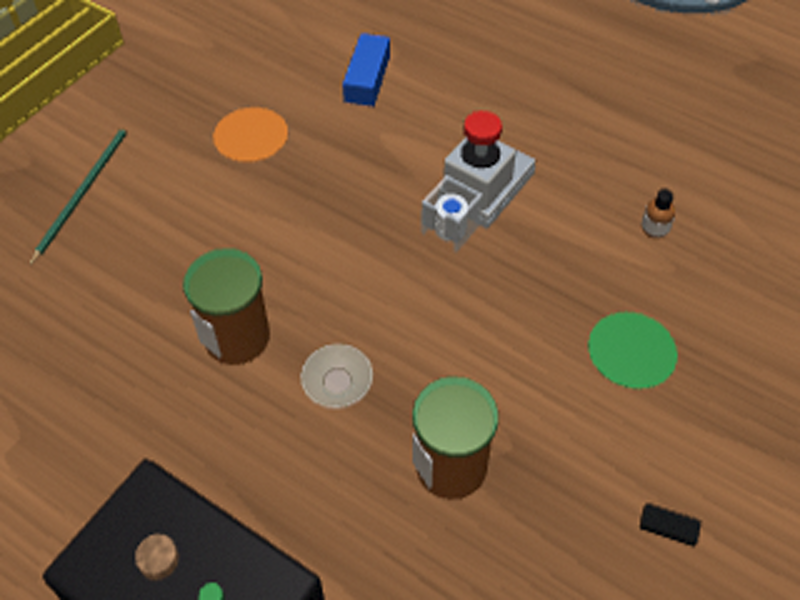

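Run:
```python
from h import *
t=ld('top0');s=ld('scene0')
for nm,lo,hi in(('red',(0,150,90),(6,255,255)),('blue',(100,130,90),(125,255,255)),('green',(55,150,50),(75,255,255))):
    for c in(t,s): print(nm,[(b[0].tolist(),b[1][4]) for b in blobs(c,lo,hi,8)])
r=tri(t,(309.6,237.3),s,(342.8,160.2)); print('red',r)
print('green',tri(t,(233.3,208.2),s,(402.6,249.6)))
bt=[b[0] for b in blobs(t,(100,130,90),(125,255,255),8) if abs(b[0][0]-311)<8 and abs(b[0][1]-218)<8]
bs=[b[0] for b in blobs(s,(100,130,90),(125,255,255),8) if abs(b[0][0]-331)<8 and abs(b[0][1]-192)<8]
print(bt,bs); m=tri(t,bt[0],s,bs[0]); print('stack top',m, onz(t,bt[0],.036))
P=onz(t,(309.6,237.3),.11); d=(onz(t,bt[0],.036)-P)[:2]; print('P',P,'dist',np.hypot(*d),'yaw',np.arctan2(d[1],d[0]))
print('jarL',onz(t,(150+272/2.5,80+133/2.5),.093),'jarR',onz(t,(150+498/2.5,80+133/2.5),.093),'dish',onz(t,(150+397/2.5,80+160/2.5),.015))
o=ctrl.get_obs();w,x,y,z=o['eef_rot'];from scipy.spatial.transform import Rotation as Ro
R=Ro.from_quat([x,y,z,w]).as_matrix();print(R.round(3)); print('shift in tool to P+40mm up, in units', (R.T@(P+[0,0,.03]-o['eef_pos'])/.04).round(2))
```

```text
red [([309.6, 237.3], 157)]
red [([342.8, 160.2], 154)]
blue [([449.9, 70.8], 3230), ([411.0, 76.5], 10), ([310.6, 218.3], 29), ([384.0, 269.0], 436)]
blue [([295.6, 136.6], 312), ([90.3, 235.1], 2445), ([330.4, 192.0], 27), ([137.0, 255.8], 26), ([123.0, 268.9], 25), ([109.8, 280.8], 20)]
green [([287.9, 57.7], 36), ([233.4, 208.4], 618)]
green [([403.5, 249.1], 643), ([235.5, 351.3], 16)]
red (array([ 0.48553279, -0.0098026 ,  0.10691252]), np.float64(8.3970113036315e-05))
green (array([0.56058628, 0.19917595, 0.00067614]), np.float64(0.000296404066186426))
[array([310.6, 218.3])] [array([330.4, 192. ])]
stack top (array([ 0.5333281 , -0.01129498,  0.03725684]), np.float64(0.000477971237953116)) [ 0.533239   -0.01107071  0.036     ]
P [ 0.4855876  -0.00981242  0.11      ] dist 0.04766801460312166 yaw -0.026399948245928957
jarL [0.74558528 0.11976012 0.093     ] jarR [ 0.74604543 -0.10788333  0.093     ] dish [ 0.73460979 -0.00499335  0.015     ]
[[ 0.963  0.268 -0.   ]
 [ 0.268 -0.963  0.001]
 [ 0.    -0.001 -1.   ]]
shift in tool to P+40mm up, in units [ 11.62 -10.87   2.28]
```

Emit:
carry_out(plan="0.7 -0.68 0 0 0 0;0.7 -0.68 0 0 0 0;0.7 -0.68 0 0 0 0;0.7 -0.68 0 0 0 0;0.7 -0.68 0 0 0 0;0.7 -0.68 0 0 0 0;0.7 -0.68 0 0 0 0;0.7 -0.68 0 0 0 0", claw=1)

```text
time_s: 0.82
eef_pos: [0.3121, -0.2823, 0.2312]
eef_rot: [-0.0, 0.991, 0.135, 0.0]
wrist_force: [0.8, -0.1, 0.5]
opening: 0.0
grasp_force: 0.0
```

Emit:
carry_out(plan="0.7 -0.68 0 0 0 0;0.7 -0.68 0 0 0 0;0.7 -0.68 0 0 0 0;0.7 -0.68 0 0 0 0;0.7 -0.68 0 0 0 0;0.7 -0.68 0 0 0 0;0.7 -0.68 0 0 0 0;0.7 -0.68 0 0 0 0")

```text
time_s: 1.48
eef_pos: [0.4696, -0.0123, 0.2313]
eef_rot: [0.0, 0.991, 0.136, 0.0]
wrist_force: [0.8, -1.1, 0.2]
opening: 0.003
grasp_force: 0.0
```

Emit:
carry_out(plan="0 0 0 0 0 -1;0 0 0 0 0 -1;0 0 0 0 0 -1;0 0 0 0 0 -1;0 0 0 0 0 -1;0 0 0 0 0 -1;0 0 0 0 0 -1;0 0 0 0 0 -1")

```text
time_s: 2.15
eef_pos: [0.4689, -0.0143, 0.231]
eef_rot: [-0.0, 0.859, 0.513, -0.0]
wrist_force: [0.3, -0.1, -0.2]
opening: -0.002
grasp_force: 0.0
```

Emit:
carry_out(plan="0 0 0 0 0 -1;0 0 0 0 0 -1;0 0 0 0 0 -1;0 0 0 0 0 -1;0 0 0 0 0 -1;0 0 0 0 0 -1;0 0 0 0 0 -1;0 0 0 0 0 0")

```text
time_s: 2.82
eef_pos: [0.4689, -0.0144, 0.2311]
eef_rot: [-0.0, 0.631, 0.776, -0.0]
wrist_force: [1.2, 0.2, -1.1]
opening: 0.004
grasp_force: 0.0
```

Emit:
carry_out(plan="0.02 0.2 0.5 0 0 0;0.01 0.23 0.5 0 0 0;0 0 0.5 0 0 0;0 0 0.4 0 0 0;0 0 0.3 0 0 0;0 0 0 0 0 0;0 0 0 0 0 0;0 0 0 0 0 0")

```text
time_s: 3.48
eef_pos: [0.4862, -0.0099, 0.1441]
eef_rot: [0.0, 0.633, 0.774, 0.0]
wrist_force: [0.0, 0.4, 0.1]
opening: -0.001
grasp_force: 0.0
```

Run:
```python
from h import *
o=ctrl.get_obs(); print(o['eef_pos'],o['wrist_force'])
c=shot('wrist','w1'); b=blobs(c,(0,150,60),(6,255,255)); print([(x,onz(c,x[0],.11)) for x in b]); print('tcp proj',proj(c,o['eef_pos']))
```

```text
[ 0.48623599 -0.00994582  0.14408723] [0.02543728 0.37622755 0.13450476]
[((array([322. , 225.2]), [291, 197, 63, 59, 2741]), array([ 0.485381  , -0.00601546,  0.11      ]))]
tcp proj [322.11644485 262.92965897]
```

View pics/w1.png

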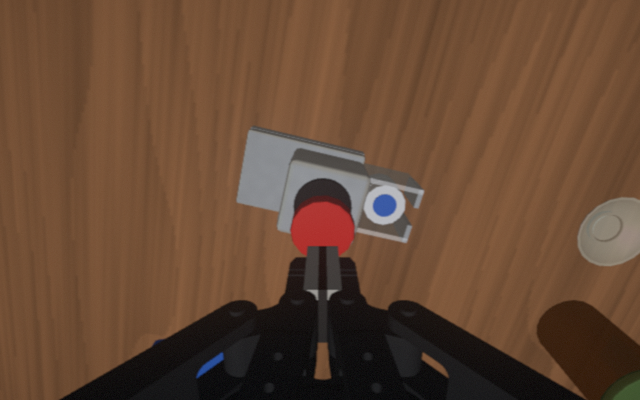

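Emit:
carry_out(plan="0 0 0.3 0 0 0;0 0 0.3 0 0 0;0 0 0.15 0 0 0;0 0 0.08 0 0 0;0 0 0.08 0 0 0;0 0 0.08 0 0 0;0 0 0.08 0 0 0;0 0 0.08 0 0 0")

```text
time_s: 4.2
eef_pos: [0.4859, -0.0099, 0.0981]
eef_rot: [0.0, 0.633, 0.774, 0.0]
wrist_force: [-4.0, 0.1, 5.7]
opening: 0.004
grasp_force: 2.9
```

Emit:
carry_out(plan="0 0 0.06 0 0 0;0 0 0.06 0 0 0;0 0 0.06 0 0 0;0 0 0.04 0 0 0;0 0 0.04 0 0 0;0 0 0.03 0 0 0;0 0 0 0 0 0;0 0 0 0 0 0")

```text
time_s: 4.87
eef_pos: [0.4859, -0.0098, 0.0865]
eef_rot: [0.0, 0.633, 0.774, 0.0]
wrist_force: [-2.7, 0.7, 4.7]
opening: -0.0
grasp_force: 2.6
```

Emit:
carry_out(plan="0 0 0.03 0 0 0;0 0 0.03 0 0 0;0 0 0.02 0 0 0;0 0 0 0 0 0;0 0 0 0 0 0;0 0 0 0 0 0;0 0 0 0 0 0;0 0 0 0 0 0")

```text
time_s: 5.53
eef_pos: [0.486, -0.0098, 0.084]
eef_rot: [0.0, 0.633, 0.775, -0.0]
wrist_force: [-6.4, 0.9, 10.1]
opening: -0.002
grasp_force: 5.8
```

Emit:
carry_out(plan="0 0 -0.1 0 0 0;0 0 -0.1 0 0 0;0 0 -0.2 0 0 0;0 0 -0.3 0 0 0;0 0 -0.5 0 0 0;0 0 -0.7 0 0 0;0 0 -0.6 0 0 0;0 0 0 0 0 0")

```text
time_s: 6.2
eef_pos: [0.4893, -0.0106, 0.1883]
eef_rot: [0.005, 0.633, 0.774, 0.002]
wrist_force: [1.2, -1.0, 0.7]
opening: 0.006
grasp_force: 0.0
```

Run:
```python
from h import *
t=shot('top','t2');s=shot('scene','s2');w=shot('wrist','w2');print(ctrl.get_obs()['eef_pos'])
for n,c in(('t',t),('s',s),('w',w)):
    print(n,[(b[0].tolist(),b[1][4],onz(c,b[0],.012).round(4)) for b in blobs(c,(100,130,70),(125,255,255),8)])
im=s['pixels'][110:350,150:470,::-1]; cv2.imwrite('pics/s2c.png',cv2.resize(im,None,fx=2.5,fy=2.5,interpolation=cv2.INTER_CUBIC))
```

```text
[ 0.48582993 -0.00983406  0.18268102]
t [([450.5, 70.0], 3910, array([ 0.9422, -0.3932,  0.012 ])), ([311.9, 188.7], 29, array([ 0.6133, -0.0139,  0.012 ])), ([383.8, 268.8], 444, array([ 0.4013, -0.2049,  0.012 ]))]
s [([586.1, 21.2], 1562, array([-0.7543,  0.3549,  0.012 ])), ([296.3, 137.4], 378, array([ 0.3996, -0.2062,  0.012 ])), ([93.0, 236.1], 5391, array([ 0.9239, -0.4058,  0.012 ])), ([330.0, 194.5], 18, array([ 0.5228, -0.0183,  0.012 ])), ([310.9, 219.9], 30, array([ 0.613 , -0.0153,  0.012 ]))]
w [([374.7, 185.2], 255, array([ 0.5381, -0.0148,  0.012 ])), ([453.0, 200.2], 224, array([ 0.6141, -0.0144,  0.012 ])), ([169.8, 331.9], 153, array([ 0.3626, -0.2179,  0.012 ]))]
```

View pics/s2c.png

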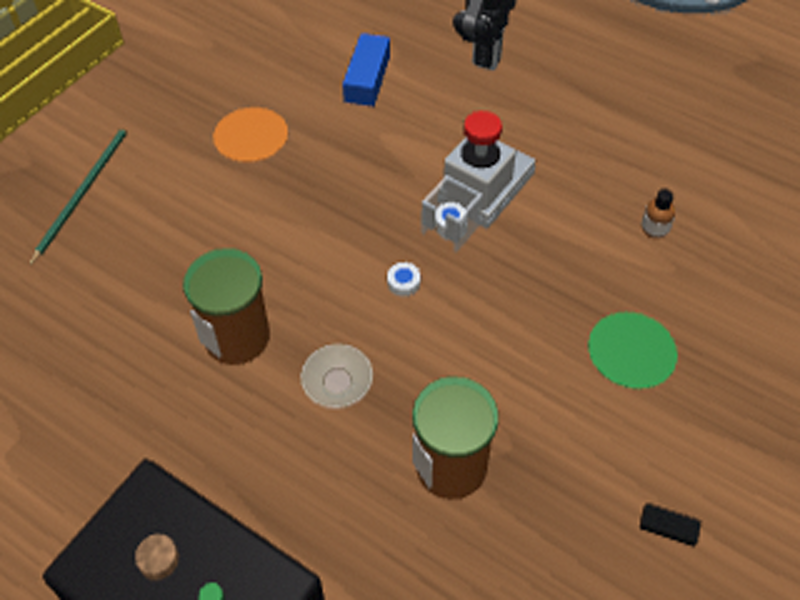

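Emit:
carry_out(plan="0 0 0 0 0 -0.43;-0.42 0.61 0 0 0 0;-0.43 0.62 0 0 0 0;-0.42 0.61 0 0 0 0;-0.43 0.62 0 0 0 0;-0.42 0.61 0 0 0 0;0 0 0.5 0 0 0;0 0 0 0 0 0", claw=0.53)

```text
time_s: 7.02
eef_pos: [0.6236, -0.0624, 0.1571]
eef_rot: [-0.004, 0.616, 0.788, -0.001]
wrist_force: [0.3, -0.3, -1.0]
opening: 0.239
grasp_force: 0.0
```

Emit:
carry_out(plan="0 0 0.5 0 0 0;0 0 0.5 0 0 0;0 0 0.5 0 0 0;0 0 0.5 0 0 0;0 0 0.5 0 0 0;0 0 0.3 0 0 0;0 0 0 0 0 0;0 0 0 0 0 0")

```text
time_s: 7.68
eef_pos: [0.6243, -0.062, 0.0498]
eef_rot: [-0.001, 0.616, 0.788, -0.0]
wrist_force: [0.6, -0.1, 0.5]
opening: 0.235
grasp_force: 0.0
```

Run:
```python
from h import *
o=ctrl.get_obs();print(o['eef_pos'],o['eef_rot'],o['opening'])
s=shot('scene','s3');w=shot('wrist','w3')
print([(b[0].tolist(),b[1][4],onz(w,b[0],.012).round(4)) for b in blobs(w,(100,130,70),(125,255,255),8)])
im=s['pixels'][150:300,240:440,::-1]; im=cv2.resize(im,(533,400),interpolation=cv2.INTER_CUBIC)
cv2.imwrite('pics/m3.png',cv2.resize(np.vstack([cv2.resize(w['pixels'][:,:,::-1],(533,333)),im]),None,fx=.8,fy=.8))
```

```text
[ 0.62427299 -0.06196008  0.04982139] [-1.19008416e-03  6.15742562e-01  7.87946369e-01 -4.47750960e-04] 0.23521196115635165
[([159.9, 97.3], 1127, array([ 0.53  , -0.0131,  0.012 ])), ([323.2, 139.7], 863, array([ 0.6139, -0.014 ,  0.012 ]))]
```

View pics/m3.png

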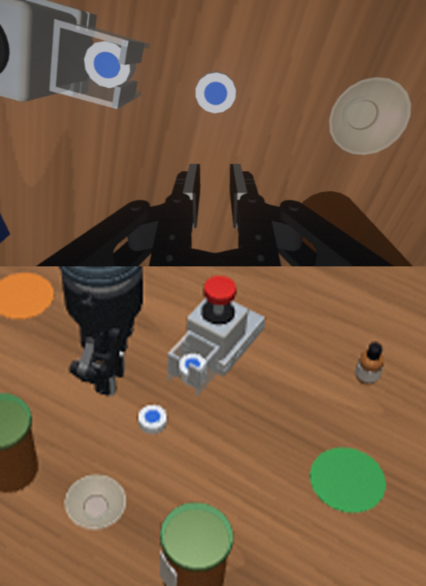

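Emit:
carry_out(plan="0 0 0.4 0 0 0;0 0 0.4 0 0 0;0 0 0.2 0 0 0;0 0 0.1 0 0 0;0.2 0 0 0 0 0;0.15 0 0 0 0 0;0.1 0 0 0 0 0;0.1 0 0 0 0 0")

```text
time_s: 8.45
eef_pos: [0.6205, -0.0403, 0.0075]
eef_rot: [0.001, 0.616, 0.788, 0.0]
wrist_force: [0.3, -0.1, -0.6]
opening: 0.233
grasp_force: 0.0
```

Emit:
carry_out(plan="0.1 0 0 0 0 0;0.1 0 0 0 0 0;0.1 0 0 0 0 0;0.15 0 0 0 0 0;0.15 0 0 0 0 0;0.15 0 0 0 0 0;0.15 0 0 0 0 0;0.15 0 0 0 0 0")

```text
time_s: 9.12
eef_pos: [0.6097, 0.0003, 0.0065]
eef_rot: [-0.0, 0.616, 0.788, -0.0]
wrist_force: [-0.1, -0.5, 0.8]
opening: 0.236
grasp_force: 0.3
```

Run:
```python
from h import *
o=ctrl.get_obs();print(o['eef_pos'],o['wrist_force'])
for n in('scene','wrist','top'):
    w=shot(n,n+'4')
    print(n,[(b[0].tolist(),b[1][4],onz(w,b[0],.012).round(4)) for b in blobs(w,(100,130,70),(125,255,255),8)])
```

```text
[6.09739094e-01 3.29780002e-04 6.47850115e-03] [-0.1498054  -0.47707951  0.78135007]
scene [([586.2, 21.0], 1558, array([-0.7562,  0.355 ,  0.012 ])), ([292.8, 141.9], 186, array([ 0.4199, -0.2039,  0.012 ])), ([93.0, 236.2], 5395, array([ 0.9241, -0.4056,  0.012 ])), ([326.4, 223.9], 31, array([0.6026, 0.0213, 0.012 ]))]
wrist [([322.3, 220.8], 1253, array([0.6038, 0.0237, 0.012 ])), ([133.2, 280.9], 643, array([ 0.5293, -0.0246,  0.012 ]))]
top [([450.6, 69.9], 3922, array([ 0.9425, -0.3935,  0.012 ])), ([310.6, 217.8], 28, array([ 0.5351, -0.0108,  0.012 ])), ([383.8, 268.9], 446, array([ 0.401 , -0.2049,  0.012 ]))]
```

Emit:
carry_out(plan="0.1 0 0 0 0 0;0.15 0 0 0 0 0;0.2 0 0 0 0 0;0.25 0 0 0 0 0;0.25 0 0 0 0 0;0.25 0 0 0 0 0;0.25 0 0 0 0 0;0.25 0 0 0 0 0")

```text
time_s: 9.93
eef_pos: [0.5931, 0.067, 0.0065]
eef_rot: [-0.0, 0.616, 0.788, -0.0]
wrist_force: [0.1, -0.0, 0.3]
opening: 0.236
grasp_force: 0.0
```

Emit:
carry_out(plan="0.25 0 0 0 0 0;0.25 0 0 0 0 0;0.25 0 0 0 0 0;0.2 0 0 0 0 0;0.15 0 0 0 0 0;0.1 0 0 0 0 0;0.1 0 0 0 0 0;0.1 0 0 0 0 0")

```text
time_s: 10.6
eef_pos: [0.58, 0.1202, 0.0065]
eef_rot: [0.0, 0.616, 0.788, 0.0]
wrist_force: [0.4, -0.4, -0.4]
opening: 0.238
grasp_force: 0.0
```

Run:
```python
from h import *
o=ctrl.get_obs();print(o['eef_pos'],o['wrist_force'])
for n in('scene','wrist','top'):
    w=shot(n,n+'5')
    print(n,[(b[0].tolist(),b[1][4],onz(w,b[0],.012).round(4)) for b in blobs(w,(100,130,70),(125,255,255),8)])
```

```text
[0.57998456 0.12018698 0.00649963] [ 0.43274281 -0.37714107 -0.41463793]
scene [([586.2, 21.3], 1551, array([-0.7537,  0.3554,  0.012 ])), ([296.3, 137.4], 377, array([ 0.3996, -0.2062,  0.012 ])), ([93.0, 236.1], 5393, array([ 0.9239, -0.4058,  0.012 ])), ([330.1, 194.6], 17, array([ 0.5229, -0.0179,  0.012 ])), ([378.0, 238.9], 32, array([0.5731, 0.1414, 0.012 ]))]
wrist [([322.3, 220.3], 1248, array([0.5742, 0.1432, 0.012 ]))]
top [([450.6, 69.9], 3920, array([ 0.9425, -0.3935,  0.012 ])), ([310.6, 217.8], 28, array([ 0.5351, -0.0108,  0.012 ])), ([383.8, 268.9], 446, array([ 0.401 , -0.2049,  0.012 ]))]
```

Emit:
carry_out(plan="0.15 0 0 0 0 0;0.22 0 0 0 0 0;0.25 0 0 0 0 0;0.25 0 0 0 0 0;0.22 0 0 0 0 0;0.15 0 0 0 0 0;0.1 0 0 0 0 0;0.08 0 0 0 0 0")

```text
time_s: 11.42
eef_pos: [0.566, 0.1759, 0.0065]
eef_rot: [0.0, 0.615, 0.788, -0.0]
wrist_force: [-0.1, -0.7, 0.1]
opening: 0.238
grasp_force: 0.1
```

Emit:
carry_out(plan="0 0 0 0 0 0;-0.15 0 0 0 0 0;-0.3 0 0 0 0 0;-0.4 0 0 0 0 0;-0.4 0 0 0 0 0;0 0 -0.5 0 0 0;0 0 -0.8 0 0 0;0 0 -0.8 0 0 0")

```text
time_s: 12.08
eef_pos: [0.5775, 0.1244, 0.0901]
eef_rot: [-0.001, 0.617, 0.787, -0.001]
wrist_force: [1.1, 0.2, 0.3]
opening: 0.23
grasp_force: 0.0
```

Emit:
carry_out(plan="-0.7 0 -0.5 0 0 0;-0.7 0 -0.5 0 0 0;-0.7 0 -0.5 0 0 0;-0.5 0 0 0 0 0;0 0 0 0 0 0;0 0 0 0 0 0;0 0 0 0 0 0;0 0 0 0 0 0")

```text
time_s: 12.75
eef_pos: [0.6026, 0.0261, 0.1496]
eef_rot: [-0.001, 0.616, 0.788, -0.0]
wrist_force: [-0.4, 0.1, -0.0]
opening: 0.234
grasp_force: 0.0
```

Run:
```python
from h import *
o=ctrl.get_obs();print(o['time_s'],o['eef_pos'],o['wrist_force'])
for n in('scene','top'):
    w=shot(n,n+'6')
    print(n,[(b[0].tolist(),b[1][4],onz(w,b[0],.012).round(4)) for b in blobs(w,(100,130,70),(125,255,255),8)])
s=ld('scene6');im=s['pixels'][110:350,150:470,::-1]; cv2.imwrite('pics/s6c.png',cv2.resize(im,None,fx=2.5,fy=2.5,interpolation=cv2.INTER_CUBIC))
```

```text
12.75 [0.60257742 0.02614865 0.14955951] [-0.40395265  0.07263622 -0.02539442]
scene [([586.3, 21.1], 1543, array([-0.7556,  0.3554,  0.012 ])), ([296.3, 137.4], 379, array([ 0.3996, -0.2062,  0.012 ])), ([93.0, 236.1], 5392, array([ 0.9239, -0.4058,  0.012 ])), ([329.8, 194.5], 18, array([ 0.5231, -0.0187,  0.012 ])), ([403.3, 246.4], 38, array([0.5595, 0.1981, 0.012 ]))]
top [([450.6, 69.9], 3918, array([ 0.9425, -0.3935,  0.012 ])), ([383.8, 268.8], 445, array([ 0.4013, -0.2049,  0.012 ]))]
```

View pics/s6c.png

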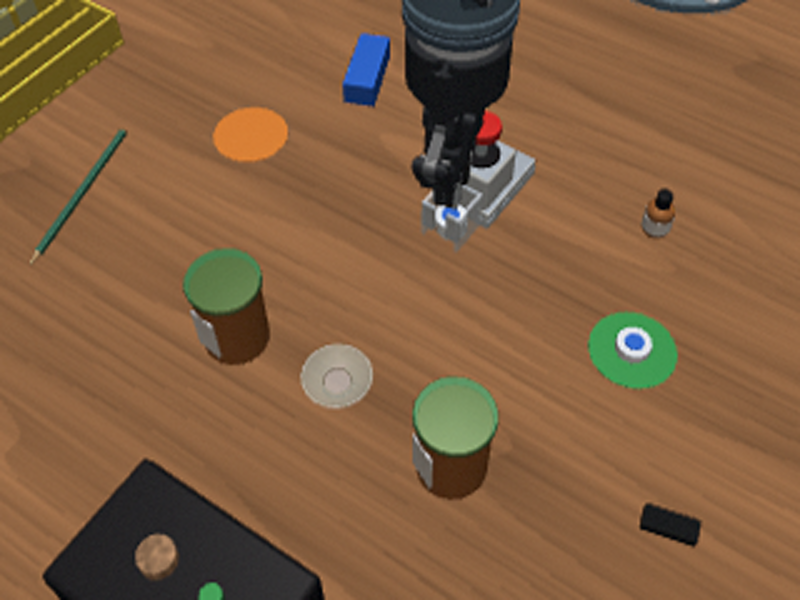

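The puck (full-image px 403,246) lies centred on the green mark, about 2 mm from its centre. The plunger is up, the gripper is clear of everything, and the bystanders have not moved.

```bash
python3 -c "
from bench import ctrl
print(ctrl.hand_in())"
```

```text
the job is handed in; nothing more can be done
None
```

I pressed the plunger once and it came back up, then slid the single ejected puck flat onto the green mark, about 2 mm from its centre; the other two pucks stayed in the magazine, nothing else moved, and the job is handed in (no verdict was returned).

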